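# Gather the loose coat-rail fittings into the parts tray

### The arm

A 6-joint arm with a two-finger parallel gripper is mounted at the origin on the work surface. World frame = base frame: x ahead of the robot, y to its left, z up, the work surface at z = 0. Lengths are in m, angles in rad, forces in N, time in s.
With the tool pointing down it reaches from about 0.3 to 0.875 m from the base axis. Payload 6.4 kg.
Tool frame: the origin (TCP) lies at the very end of the fingers, on their centre line; the grasp point (between the pads) lies 19 mm behind it (ctrl.tcp_to_grasp is the z of the grasp point in the tool frame, in m); z points along the fingers, y is the line along which they close (so a half turn about z gives the same grasp; the last joint's range is limited). The gripper opens to 88 mm and grips with 3 to 60 N. Pads are 18 mm wide; open, the fingers measure 123 mm over their backs; the gripper's body (75 mm by 187 mm) begins 45 mm behind the grasp point.
Start: joints at [1.111, 0.181, 1.607, -0, 1.354, -0.206], TCP at [0.144, 0.557, 0.239] pointing down, gripper open.
Joint ranges: [-2.99, 2.99], [-0.89, 2.07], [0.3, 2.58], [-1.14, 4.28], [0, 2.63], [-3.12, 3.12]. Speed limits (rad/s): [2.57, 2.57, 3.01, 3.14, 3.14, 3.14].

### API

Orientations are given as a unit quaternion [x, y, z, w].
In Python, from workcell import ctrl, monitor, camera, ticket gives the robot as it stands. The module is installed in compiled form; this text tells all that it offers. Calls block until the motion is done:
- ctrl.goto(position, orientation): joint-space move of the TCP to a pose.
- ctrl.line_to(position, rot=None, vel=0.15): straight line of the TCP; rot=None keeps the orientation; vel is the mean speed in m/s.
- ctrl.goto_joints(angles): joint-space move.
- ctrl.command_gripper(opening): opening from 0.0 (shut) to 1.0 (fully open); the grip force is fixed at half the most; returns when the fingers have stopped.
- ctrl.wait(seconds).
- ctrl.solve_ik(position, orientation): joint angles nearest the present ones, or None.
- monitor.read_state(): the state.
- camera(name): name is "side" or "top"; returns a dict with "color" (420x560x3 uint8, blue, green, red), "z_map" (420x560 float32, m along the optical axis (not along the pixel's ray), 0 where there is no reading), "K" (3x3 intrinsics, pixels), "T" (4x4, takes a point from camera to world coordinates). Camera axes: x right, y up, looking along -z (the intrinsics and any distortion apply to the point x, -y, -z); pixel columns grow to the right and rows downward; lengths in m; the calibration is good to about 2 mm. A picture is of the moment at which its call begins.
A pose or a line that the arm cannot do raises ctrl.PlanningError and nothing moves.
- ticket.close_job(): hands the job in; it is judged then, once.
The state is a dict: "time": time; "joint_positions": joint angles; "dq": joint speeds; "tau": joint torques, N m; "position": TCP position; "ee_rot": TCP orientation; "contact_force": force on the tool from outside, world axes, zero at the start; "torque": the same for the moment, N m; "gripper_width": opening from 0.0 (shut) to 1.0 (fully open); "gripper_force": force on a finger pad.
Only numpy, scipy, OpenCV 4.12 (cv2) and the standard library are available. Lean on these libraries where they do the work, as an engineer would, in place of code of your own. Each camera call takes 0.05 s, during which the arm holds its last target. There are 200 camera calls.

### The job

Tidy up the coat-rail repair: put the four loose fittings on the locker top - the mushroom knob, the straight peg, the spacer block and the steel hook - into the parts tray, each in the bin that already holds one of its kind, set down on the bin's floor the way up it stands now. The toy skittle and the rubber stamp do not belong to the rail: leave them standing just where they are.

Things in the scene. Friction and masses are not known exactly. Their poses are not given: they have to be found in the camera images.
- knob_c (a point): mushroom-shaped beech coat knob, 46 mm tall, standing on its 28 mm round foot; narrow neck, round domed head 46 mm across, widest from 3 to 10 mm above this point. The point is on its axis, half-way up (23 mm above its foot); z is up along the axis.
- peg_c (a point): straight beech coat peg, a plain round dowel 26 mm across and 56 mm tall with a rounded top, standing on its flat end. The point is on its axis, half-way up (28 mm above its foot); z is up along the axis.
- spacer_c (a point): beech spacer block of a coat rail, 60 (x) by 28 (y) by 44 mm (z) with two screw holes in its top. The point is its centre, 22 mm above its underside.
- hook_c (a point): steel coat hook lying on its back: flat screw plate 64 (x) by 26 (y) by 4 mm, from whose middle a rib 22 (x) by 9 (y) mm stands up to 38 mm above the underside and goes on as a round 9 mm arm that curls towards +x, 56 mm high overall. The point is over the plate's centre, 28 mm above its underside, inside the rib, which is the place to hold it, across y.
- bin_knob: shallow open grey plastic bin, 106 (x) by 136 (y) by 20 mm high, walls and floor 3 mm. Origin: under the middle of the bin; its floor is 3 mm above the origin, its rim 20 mm above. A mushroom-shaped knob already stands in it, at about y = +41 mm; the space for another is round y = -20 mm, x = 0. The bin is one of four, two by two, in a shallow fixed grey parts tray (its rim is 2 mm lower than the bins' rims); which bin is in which corner changes.
- bin_peg: shallow open grey plastic bin, 106 (x) by 136 (y) by 20 mm high, walls and floor 3 mm. Origin: under the middle of the bin; its floor is 3 mm above the origin, its rim 20 mm above. A straight dowel peg already stands in it, at about y = +41 mm; the space for another is round y = -20 mm, x = 0. The bin is one of four, two by two, in a shallow fixed grey parts tray (its rim is 2 mm lower than the bins' rims); which bin is in which corner changes.
- bin_spacer: shallow open grey plastic bin, 106 (x) by 136 (y) by 20 mm high, walls and floor 3 mm. Origin: under the middle of the bin; its floor is 3 mm above the origin, its rim 20 mm above. A spacer block (its length about along x) already stands in it, at about y = +41 mm; the space for another is round y = -20 mm, x = 0. The bin is one of four, two by two, in a shallow fixed grey parts tray (its rim is 2 mm lower than the bins' rims); which bin is in which corner changes.
- bin_hook: shallow open grey plastic bin, 106 (x) by 136 (y) by 20 mm high, walls and floor 3 mm. Origin: under the middle of the bin; its floor is 3 mm above the origin, its rim 20 mm above. A steel coat hook (its plate about along x) already stands in it, at about y = +41 mm; the space for another is round y = -20 mm, x = 0. The bin is one of four, two by two, in a shallow fixed grey parts tray (its rim is 2 mm lower than the bins' rims); which bin is in which corner changes.
- skittle_c (a point): child's toy skittle of beech, 57 mm tall: round belly 32 mm across, thin neck, small ball head 21 mm. Not a coat-rail part. The point is on its axis, half-way up.
- stamp_c (a point): rubber stamp of the school office, 54 mm tall: oblong beech base 48 (x) by 36 (y) mm, 15 mm high, with a turned beech handle 28 mm across. Not a coat-rail part. The point is on its axis, 27 mm above its underside. All these loose things, and a whistle and a padlock lying flat among them (under 25 mm tall), stand on the locker top at height 0, with their centres at least 90 mm apart; other belongings and equipment stand farther out.
Things that resemble listed ones, but are neither listed nor needed, are in the scene too. What is shaped like the bin_spacer but green or pink is not meant. What is shaped like the part that bears knob_c but pink or purple is not meant.

How it is judged:
By the outcome, as a careful person would: the job done as asked, in the order asked, and still so for the second after the job is handed in, with the robot touching nothing.
It also fails if it takes over 109 s, if anything falls off the work surface, if the arm or the gripper's body presses on something with over 40 N, if the wrist force passes 120 N, or if a joint passes its speed limit or range.

## Working session

There is one attempt and no reset: what is moved stays moved. The work goes in short steps, each a Python script; the robot and the scene stay as the last script left them, time stands still between calls to the robot, and variables do not carry over. Pictures are saved under pics/ and viewed, at most 14 in all, crops included, and the job is handed in when it is done.

```bash
mkdir -p pics; python3 - <<'E'
from workcell import ctrl, monitor, camera
import cv2,numpy as np
for n in("top","side"):
    c=camera(n);cv2.imwrite(f"pics/{n}0.png",c["color"]);np.savez(f"{n}0.npz",**c)
    print(n,c["K"],c["T"],c.keys())
print(monitor.read_state())
E
```

```text
top [[521.9836581    0.         279.87339568]
 [  0.         521.9836581  205.8905013 ]
 [  0.           0.           1.        ]] [[ 0.01196363  0.99460075 -0.10308353  0.32256622]
 [-0.99990323  0.01263153  0.00582886  0.00943827]
 [ 0.00709949  0.10300382  0.99465562  1.38389511]
 [ 0.          0.          0.          1.        ]] dict_keys(['color', 'z_map', 'K', 'T'])
side [[410.91266868   0.         285.68531453]
 [  0.         410.91266868 211.45943384]
 [  0.           0.           1.        ]] [[ 0.93349919  0.18636887 -0.3063428   0.18505872]
 [-0.35857734  0.48220108 -0.79931496 -0.71730598]
 [-0.0012486   0.85600745  0.51696197  0.51627312]
 [ 0.          0.          0.          1.        ]] dict_keys(['color', 'z_map', 'K', 'T'])
{'time': 0.1, 'joint_positions': array([ 1.11072772e+00,  1.81446122e-01,  1.60785783e+00, -3.30680395e-06,
        1.35380782e+00, -2.06310307e-01]), 'dq': array([ 6.90851758e-05, -2.11751876e-03, -9.49554265e-04, -4.66437395e-05,
        1.71683432e-03, -4.25804291e-05]), 'tau': array([ 7.81353046e-04, -4.34824634e+01, -3.42691541e+01,  7.05520995e-02,
        3.40024300e-02, -8.35519950e-05]), 'position': array([0.1441308 , 0.55616675, 0.23793609]), 'ee_rot': array([ 1.26538611e-01,  9.91961392e-01, -7.18314262e-04, -2.46894822e-04]), 'contact_force': array([0.24103648, 0.0988131 , 0.01808066]), 'torque': array([ 0.0051794 ,  0.02475372, -0.00801849]), 'gripper_force': 0.0, 'gripper_width': 0.995771518612825}
```

View pics/top0.png

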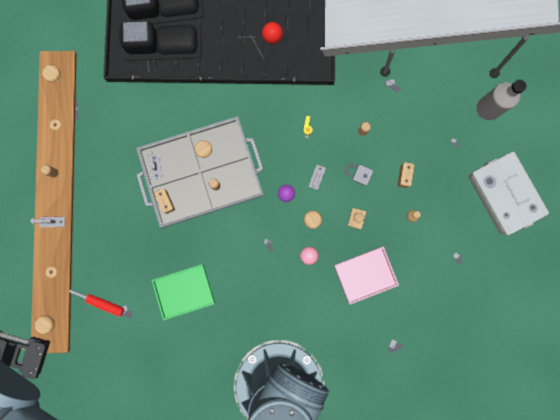

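View pics/side0.png

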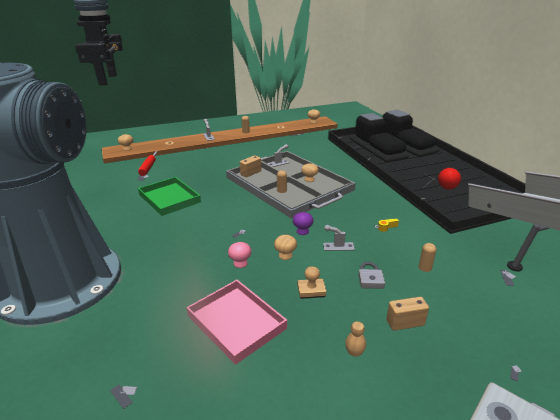

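The top view shows the knob (312,219), peg (365,128), spacer (407,174) and hook (317,177). The stamp is at (357,218) and the skittle at (414,216). The bins are knob upper right, peg lower right, spacer lower left and hook upper left. Next I measure with depth plus an enlarged crop.

```bash
cat > h.py <<'E'
import numpy as np,cv2
def cloud(c):
    z=np.asarray(c["z_map"]);K=c["K"];T=c["T"];v,u=np.mgrid[:z.shape[0],:z.shape[1]]
    p=np.stack([(u-K[0,2])/K[0,0]*z,-(v-K[1,2])/K[1,1]*z,-z],-1)
    w=p@T[:3,:3].T+T[:3,3]; w[z==0]=np.nan
    return w
E
python3 - <<'E'
from h import *
c=dict(np.load("top0.npz"));w=cloud(c);H=w[...,2]
print("table z", np.nanmedian(H[240:260,220:240]), np.nanstd(H[240:260,220:240]))
m=(np.nan_to_num(H)>.008).astype(np.uint8)
seeds=dict(knob=(312,219),peg=(365,128),spacer=(407,174),hook=(317,177),padlock=(362,175),stamp=(357,218),skittle=(414,216),purple=(286,193),pink=(309,256))
n,L,st,ce=cv2.connectedComponentsWithStats(m)
for k,(u,v) in seeds.items():
    l=L[v,u]; 
    if l==0: print(k,"none");continue
    P=w[L==l];t=np.nanmax(P[:,2])
    for th in (.008,t-.012):
        Q=P[P[:,2]>th]; r=cv2.minAreaRect((Q[:,:2]*1000).astype(np.float32))
        print(k,len(Q),"zmax %.3f"%t,np.round(Q[:,:2].mean(0),4),np.round(r[0]),np.round(r[1]),round(r[2],1))
# tray contents
B=w[110:235,125:270]
P=B.reshape(-1,3); s=(P[:,2]>.03)
mm=(np.nan_to_num(B[...,2])>.028).astype(np.uint8);n,L,st,ce=cv2.connectedComponentsWithStats(mm)
for i in range(1,n):
    Q=B[L==i]
    if len(Q)>5:
        r=cv2.minAreaRect((Q[:,:2]*1000).astype(np.float32));print("in tray",len(Q),Q[:,2].max().round(3),np.round(r[0]),np.round(r[1]),round(r[2],1))
mm=((np.nan_to_num(B[...,2])>.012)).astype(np.uint8);n,L,st,ce=cv2.connectedComponentsWithStats(mm)
i=1+st[1:,4].argmax();Q=B[L==i];r=cv2.minAreaRect((Q[:,:2]*1000).astype(np.float32));print("tray",r)
col=c["color"];cv2.imwrite("pics/tray.png",cv2.resize(col[110:235,130:270],None,fx=4.5,fy=4.5,interpolation=cv2.INTER_CUBIC))
cv2.imwrite("pics/obj.png",cv2.resize(col[110:240,280:430],None,fx=4.5,fy=4.5,interpolation=cv2.INTER_CUBIC))
E
```

```text
table z 0.0006311331651471797 0.002910985526411612
knob 244 zmax 0.054 [ 0.4292 -0.0817] [431. -82.] [44. 43.] 1.8
knob 119 zmax 0.054 [ 0.4303 -0.0821] [430. -82.] [35. 35.] 45.3
peg 115 zmax 0.064 [ 0.6704 -0.216 ] [ 674. -224.] [24. 36.] 13.4
peg 50 zmax 0.064 [ 0.6731 -0.2174] [ 673. -218.] [22. 21.] 1.4
spacer 319 zmax 0.054 [ 0.5489 -0.3241] [ 551. -327.] [29. 61.] 79.5
spacer 206 zmax 0.054 [ 0.5495 -0.3262] [ 550. -327.] [28. 60.] 79.4
hook 70 zmax 0.058 [ 0.5358 -0.091 ] [540. -93.] [18. 52.] 74.2
hook 41 zmax 0.058 [ 0.5273 -0.0879] [529. -87.] [11. 28.] 77.0
padlock 310 zmax 0.024 [ 0.5535 -0.2101] [ 557. -203.] [69. 44.] 67.5
padlock 269 zmax 0.024 [ 0.5526 -0.2129] [ 557. -203.] [69. 44.] 67.1
stamp 252 zmax 0.060 [ 0.4343 -0.1975] [ 435. -198.] [38. 51.] 74.3
stamp 68 zmax 0.060 [ 0.4353 -0.1996] [ 435. -200.] [22. 24.] 44.6
skittle 124 zmax 0.063 [ 0.4424 -0.3425] [ 443. -344.] [29. 25.] 14.9
skittle 39 zmax 0.063 [ 0.4437 -0.3462] [ 444. -346.] [16. 19.] 5.9
purple 247 zmax 0.053 [ 0.4967 -0.0128] [498. -13.] [44. 44.] 71.8
purple 147 zmax 0.053 [ 0.4981 -0.0132] [499. -13.] [37. 36.] 53.6
pink 242 zmax 0.051 [ 0.3369 -0.0731] [337. -74.] [44. 44.] 27.1
pink 163 zmax 0.051 [ 0.3365 -0.0735] [337. -74.] [38. 38.] 22.4
in tray 242 0.059 [611. 206.] [45. 43.] 46.1
in tray 78 0.066 [577. 336.] [42. 12.] 12.2
in tray 91 0.068 [518. 174.] [24. 24.] 20.2
in tray 288 0.059 [473. 303.] [61. 29.] 25.2
tray ((555.1002197265625, 216.69337463378906), (223.77540588378906, 323.16436767578125), 18.586318969726562)
```

View pics/tray.png

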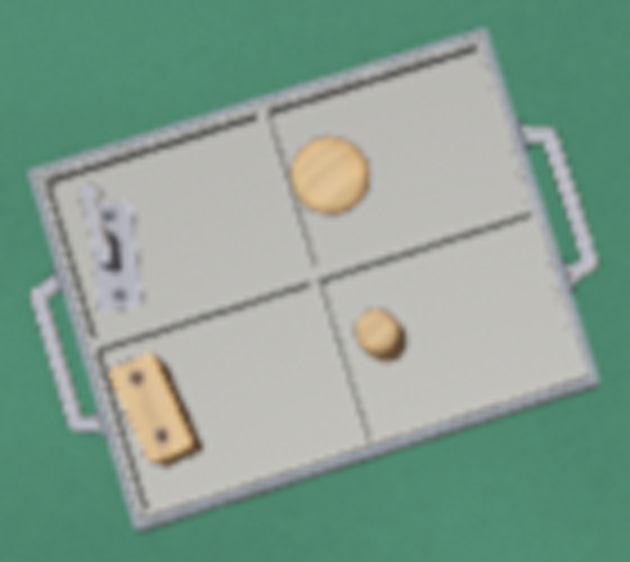

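View pics/obj.png

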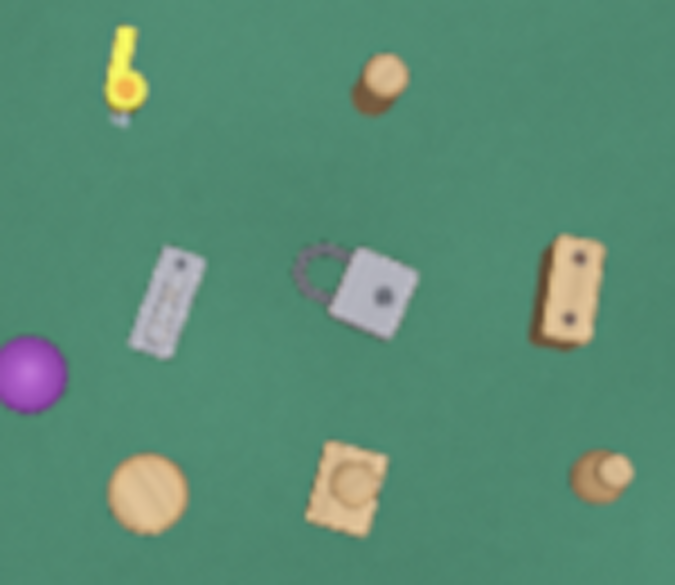

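The tray crop gives the corners and the divider cross at (312,278). In the object crop, the hook's arm curls down-left in the picture and its plate corners are clear. Next I cast rays at the known heights and check the results in the side view.

```bash
cat >> h.py <<'E'
def ray(c,uv,z):
    K,T=c["K"],c["T"];d=T[:3,:3]@np.array([(uv[0]-K[0,2])/K[0,0],-(uv[1]-K[1,2])/K[1,1],-1]);o=T[:3,3]
    return (o+d*(z-o[2])/d[2])
def proj(c,p):
    K,T=c["K"],c["T"];q=T[:3,:3].T@(np.asarray(p,float)-T[:3,3]);return (K[0,0]*q[0]/-q[2]+K[0,2],K[1,1]*-q[1]/-q[2]+K[1,2])
E
python3 - <<'E'
from h import *
c=dict(np.load("top0.npz"));s=dict(np.load("side0.npz"))
f=lambda pts,o,z:np.array([ray(c,((a+.5)/4.5-.5+o[0],(b+.5)/4.5-.5+o[1]),z) for a,b in pts])
ang=lambda a,b:np.degrees(np.arctan2(*(b-a)[1::-1]))
T=f([(30,172),(487,30),(597,382),(135,528)],(130,110),.018)
print("tray sides",[np.linalg.norm(T[i]-T[i-1]).round(4) for i in range(4)],"ctr",T.mean(0),"yaw",ang(T[3],T[0]),ang(T[2],T[1]),ang(T[1],T[0])-90,ang(T[2],T[3])-90)
X=f([(314,278)],(130,110),.02)[0];print("cross",X)
O=(280,110)
S=f([(560,235),(606,243),(590,345),(542,337)],O,.044);print("spacer",S.mean(0),np.linalg.norm(S-np.roll(S,1,0),axis=1),ang(S[3],S[0]),ang(S[2],S[1]))
Hk=f([(166,245),(206,259),(172,358),(129,346)],O,.004);print("hook",Hk.mean(0),np.linalg.norm(Hk-np.roll(Hk,1,0),axis=1),ang(Hk[3],Hk[0]),ang(Hk[2],Hk[1]))
k=f([(148,494)],O,.029)[0];p=f([(386,76)],O,.053)[0];print("knob",k,"peg",p)
# circles via colour mask
hsv=cv2.cvtColor(c["color"],cv2.COLOR_BGR2HSV);m=cv2.inRange(hsv,(5,50,90),(28,255,255))
n,L,st,ce=cv2.connectedComponentsWithStats(m)
for nm,(u,v),z in(("knob",(312,219),.029),("spacer",(407,174),.03),("skittle",(414,216),.028)):
    l=L[v,u];print(nm,st[l],ce[l],ray(c,ce[l],z))
im=s["color"].copy()
def dot(p,col=(0,0,255)):
    cv2.circle(im,tuple(int(round(x)) for x in proj(s,p)),1,col,-1)
for q in S:dot(q)
for q in Hk:dot(q)
for q in T:dot(q)
dot(X)
for z in(0,.046):dot([*k[:2],z],(255,0,0))
for z in(0,.056):dot([*p[:2],z],(255,0,0))
cv2.imwrite("pics/sidechk.png",cv2.resize(im[140:340,200:440],None,fx=3,fy=3,interpolation=cv2.INTER_CUBIC))
E
```

```text
tray sides [np.float64(0.2207), np.float64(0.2824), np.float64(0.2211), np.float64(0.2816)] ctr [0.55415882 0.21625416 0.018     ] yaw 18.31914706031344 18.098361982492083 18.484586641128416 18.416672830537294
cross [0.55285472 0.21518037 0.02      ]
spacer [ 0.54896918 -0.32887619  0.044     ] [0.06086319 0.02699054 0.06063488 0.02800614] -10.558072434057955 -9.6039203699712
hook [ 0.5453305  -0.09702403  0.004     ] [0.06475596 0.02522138 0.06299334 0.02645061] -19.548800561928005 -18.504341263119997
knob [ 0.42873034 -0.08387291  0.029     ] peg [ 0.67143179 -0.21884091  0.053     ]
knob [304 211  18  18 248] [312.34274194 219.2983871 ] [ 0.4289615  -0.08346197  0.029     ]
spacer [398 162  16  26 314] [405.77707006 174.68152866] [ 0.54954823 -0.32842694  0.03      ]
skittle [407 210  13  12 121] [413.00826446 215.4214876 ] [ 0.44248268 -0.34645008  0.028     ]
```

View pics/sidechk.png

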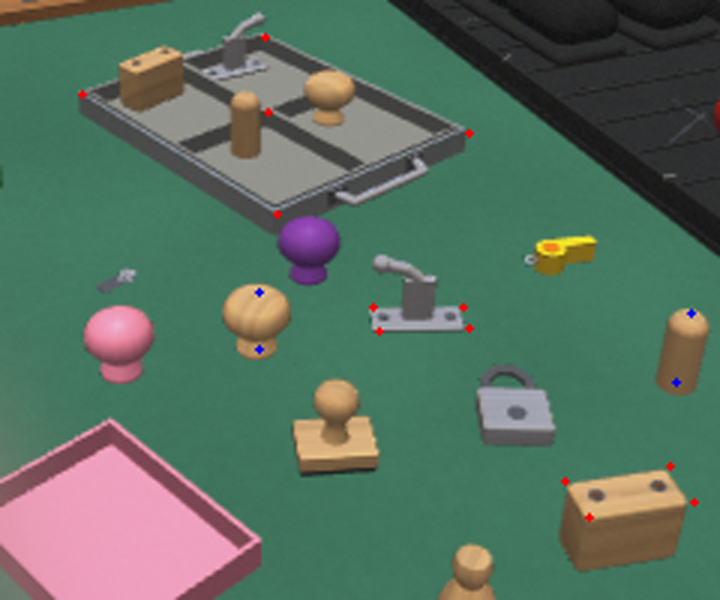

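Reprojection into the side view agrees to within about 2–3 mm for every part. Before moving, I check the shelf's height and the tray floor, then pick the knob.

```bash
cat >> h.py <<'E'
TC=np.array([.554,.216]);YAW=np.radians(18.4)
R2=lambda a:np.array([[np.cos(a),-np.sin(a)],[np.sin(a),np.cos(a)]])
SGN=dict(knob=(1,-1),peg=(-1,-1),spacer=(-1,1),hook=(1,1))
def spot(n,y=-.020): s=SGN[n];return TC+R2(YAW)@np.array([s[0]*.0535,s[1]*.0685+y])
def quat(ctrl,xy,z,deg,q5=None):
    "downward orientation closing along deg (mod 180), the one with least wrist turn"
    from scipy.spatial.transform import Rotation as R
    best=None
    for d in(deg,deg+180):
        a=np.radians(d);y=np.array([np.cos(a),np.sin(a),0]);zz=np.array([0,0,-1.]);q=R.from_matrix(np.stack([np.cross(y,zz),y,zz],1)).as_quat()
        j=ctrl.solve_ik([*xy,z],q)
        if j is not None and (best is None or abs(j[5])<abs(best[0])): best=(j[5],q)
    return best[1]
def quat_ang(q):
    from scipy.spatial.transform import Rotation as R
    y=R.from_quat(q).as_matrix()[:,1];return np.degrees(np.arctan2(y[1],y[0]))
HI=.17
def pick(xy,h,deg,pre):
    from workcell import ctrl,monitor
    q=quat(ctrl,xy,HI,deg); ctrl.goto([*xy,HI],q); ctrl.command_gripper(pre/.088)
    ctrl.line_to([*xy,h],vel=.12)
    ctrl.command_gripper(0.); s=monitor.read_state();print("grip w mm",s["gripper_width"]*88,"F",s["gripper_force"],"z",s["position"],"t",s["time"])
    ctrl.line_to([*xy,HI],vel=.12)
    s=monitor.read_state();print("lifted w",s["gripper_width"]*88,"F",s["gripper_force"],"f",s["contact_force"])
    return q
def place(xy,h,q,turn,rel,org=.004):
    "h: TCP height above object's underside; turn: yaw change in deg"
    from workcell import ctrl,monitor
    from scipy.spatial.transform import Rotation as R
    q2=(R.from_euler("z",turn,degrees=True)*R.from_quat(q)).as_quat()
    ctrl.goto([*xy,HI],q2); z=h+org+.003+.006; ctrl.line_to([*xy,z],vel=.12);ctrl.wait(.2)
    f0=monitor.read_state()["contact_force"][2]
    for i in range(14):
        z-=.001;ctrl.line_to([*xy,z],vel=.02);f=monitor.read_state()["contact_force"][2]
        if f-f0>3:break
    s=monitor.read_state();print("down at",z-h,"f",f-f0,s["position"])
    ctrl.command_gripper(rel/.088);ctrl.line_to([*xy,HI],vel=.12);print("t",monitor.read_state()["time"])
E
python3 - <<'E'
from h import *
t=cloud(dict(np.load("top0.npz")))
print("shelf z/x",[ (np.nanmedian(t[v-2:v+3,u-3:u+4].reshape(-1,3),axis=0)).round(3) for u,v in((400,42),(345,47),(450,30),(387,70),(490,105))])
print("tray floor z",[np.nanmedian(t[v-6:v+7,u-8:u+9,2]).round(4) for u,v in((175,160),(228,150),(235,185),(190,192))])
for n in SGN:print(n,spot(n))
from workcell import ctrl
q=pick((.429,-.083),.0105,18.4,66)
E
```

```text
shelf z/x [array([ 0.865, -0.291,  0.137]), array([ 0.865, -0.16 ,  0.103]), array([ 0.898, -0.417,  0.138]), array([ 0.841, -0.286,  0.007]), array([ 0.723, -0.532,  0.087])]
tray floor z [np.float64(0.0073), np.float64(0.0074), np.float64(0.0074), np.float64(0.0074)]
knob [0.63269981 0.1489117 ]
peg [0.53117007 0.11513725]
spacer [0.48792616 0.24513326]
hook [0.58945589 0.27890771]
grip w mm 44.12335662000983 F 30.000113159185275 z [ 0.42902012 -0.08300281  0.01052531] t 5.0333
lifted w 43.81036946829222 F 29.99994839366991 f [-0.13303426 -0.41754226 -1.52039439]
```

```bash
python3 - <<'E'
from h import *
from workcell import ctrl,monitor,camera
q=monitor.read_state()["ee_rot"]
place(spot("knob"),.0105,q,18.4-quat_ang(q),54)
p=(.6715,-.219)
q=pick(p,.020,90,60)
place(spot("peg"),.020,q,0,40)
ctrl.goto([.5,-.1,.25],q) 
c=camera("side");cv2.imwrite("pics/s1.png",cv2.resize(c["color"][140:340,200:440],None,fx=3,fy=3))
E
```

```text
down at 0.005999999999999993 f 7.167347761400614 [0.63289078 0.14890717 0.01751052]
t 12.9917
grip w mm 25.11344527974212 F 30.000022680578695 z [ 0.67148885 -0.21899865  0.01996828] t 16.9667
lifted w 25.27292073876027 F 30.000024531036615 f [-0.58885002 -0.38567429 -0.13100009]
down at 0.005999999999999995 f 8.852326618846083 [0.53134428 0.11516906 0.02686841]
t 25.3333
```

View pics/s1.png

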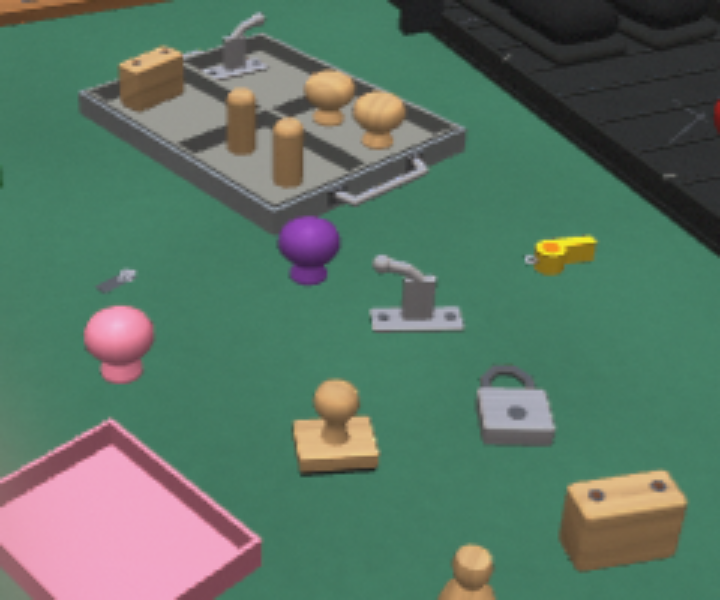

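The knob and peg both stand upright in their bins. Next are the spacer and hook.

```bash
python3 - <<'E'
from h import *
from workcell import ctrl,monitor,camera
q=pick((.549,-.3285),.015,80,56)
place(spot("spacer",-.023),.015,q,28.4,40)
q=pick((.545,-.0965),.009,71,40)
c=camera("side");cv2.imwrite("pics/s2.png",cv2.resize(c["color"][100:340,200:440],None,fx=2.5,fy=2.5))
E
```

```text
grip w mm 27.980233915570178 F 29.99995739199221 z [ 0.54901154 -0.32847879  0.01496413] t 29.875
lifted w 27.92555168421566 F 29.99998248182237 f [-0.67177426 -0.67519991 -0.34573032]
down at 0.0059999999999999915 f 9.411712666780033 [0.48885489 0.24228062 0.02188302]
t 38.95
grip w mm 8.489594309536532 F 30.000039422884583 z [ 0.54501765 -0.09646705  0.00898974] t 43.125
lifted w 8.823574608334424 F 29.999997918494046 f [ 1.07377544  1.0163924  -0.06832638]
```

View pics/s2.png

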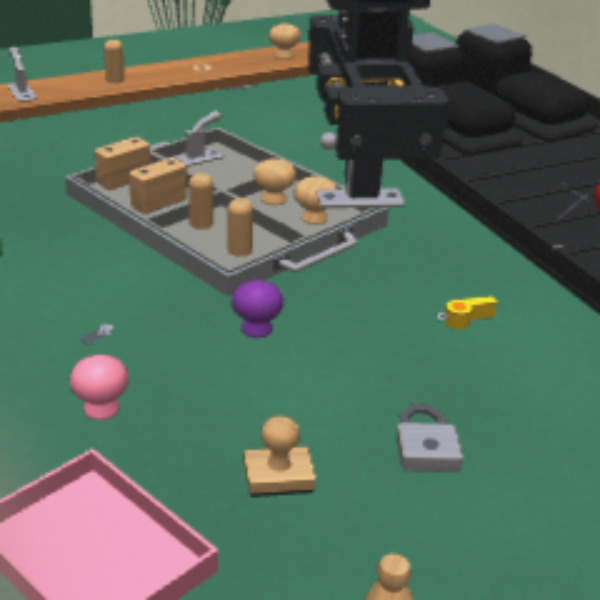

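The spacer stands in its bin and the hook is held level, so I place the hook.

```bash
python3 - <<'E'
from h import *
from workcell import ctrl,monitor,camera
q=monitor.read_state()["ee_rot"]
place(spot("hook",-.022),.009,q,37.4,24)
ctrl.goto([.35,-.25,.3],monitor.read_state()["ee_rot"])
c=camera("side");a=cv2.resize(c["color"][100:340,200:440],None,fx=2.4,fy=2.4)
t=camera("top");np.savez("top1.npz",**t)
cv2.imwrite("pics/s3.png",a)
cv2.imwrite("pics/t3.png",cv2.resize(t["color"][100:250,130:430],None,fx=2.6,fy=2.6,interpolation=cv2.INTER_CUBIC))
E
```

```text
down at 0.005999999999999993 f 7.517017458137864 [0.59017373 0.27706801 0.01598298]
t 52.0083
```

View pics/s3.png

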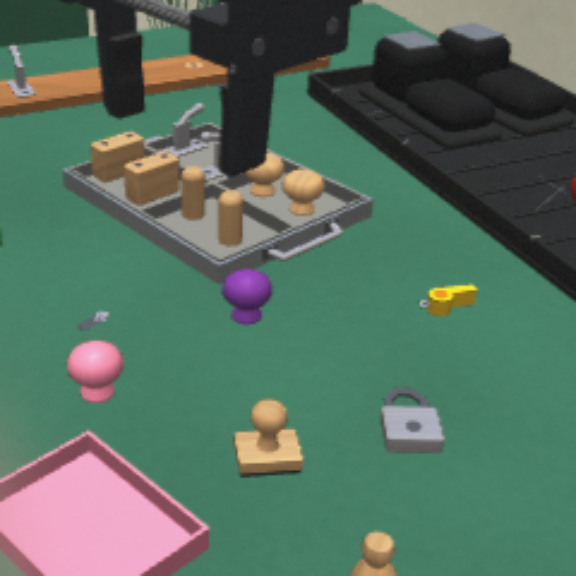

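View pics/t3.png

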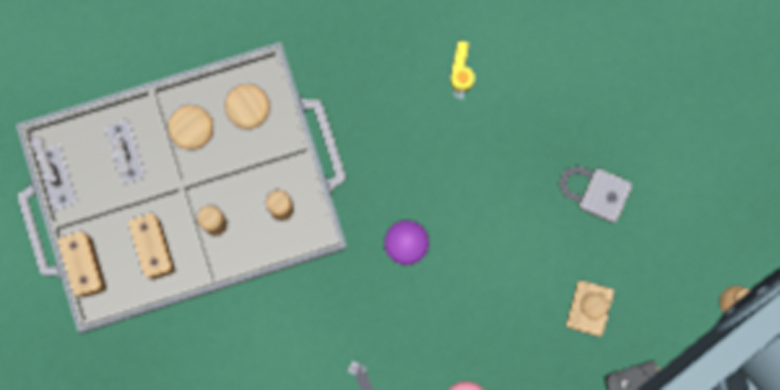

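The four fittings are flat inside the right bins: hook at (125,150), spacer at (150,245), knob at (247,105) and peg at (280,203). The skittle and stamp are untouched, so I hand in.

```bash
python3 -c "
from workcell import ticket
print(ticket.close_job())"
```

```text
the job is handed in; nothing more can be done
None
```

The knob, peg, spacer and hook each stand in the bin that already held one of their kind, the skittle and stamp were left where they were, and the job is handed in (about 52 s used when the last part was set down, of the 109 s allowed).

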